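# Slide a plywood panel out to its saw line

## Robot

A 6-joint arm with a two-finger parallel gripper is mounted at the origin on the work surface. World frame = base frame: x ahead of the robot, y to its left, z up, the work surface at z = 0. Lengths are in m, angles in degrees, forces in N, time in s.
With the tool pointing down it reaches from about 0.25 to 0.725 m from the base axis. Payload 9.7 kg.
Tool frame: the origin (TCP) lies midway between the tips of the shut fingers; the grasp point (between the pads) lies 19 mm behind it; z points along the fingers, y is the line along which they close (so a half turn about z gives the same grasp; the last joint's range is limited). The gripper opens to 85 mm and grips with 20 to 120 N. Pads are 22 mm wide; open, the fingers measure 114 mm over their backs; the gripper's body (76 mm by 85 mm) begins 54 mm behind the grasp point. The pads swing forward as they close: fully open they stand 13 mm farther back than shut.
Start: joints at [0, 4.979, 10.078, 95.1, 0, 90], TCP at [0.55, -0, 0.231] pointing down, gripper open.
Joint ranges: [-179.16, 179.16], [-48.56, 103.87], [-65.8, 70.77], [-126.05, 130.52], [-82.76, 87.17], [-180, 180]. Speed limits (degrees/s): [127.2, 127.2, 147.25, 180, 180, 180].

## Interface

Orientations are given as [roll, pitch, yaw] about the fixed x, y, z axes, in that order (R = Rz(yaw) Ry(pitch) Rx(roll)).
In Python, from workcell import * gives the robot as it stands.
- The arm moves only by the tool servo_tool, never from a script. Its argument "moves" is a list of rows, each a list of 4 numbers: the shift along the world's x, y, z in fractions of the full range, 1 being 80 cm, then the turn about the world's z in fractions of the full range, 1 being pi rad. A call has 1 to 20 rows; each row is the pose to reach, as a shift and turn from the pose commanded when the call began; what a row does not reach only later rows make up. A row lasts 1/12 s, in which the tool goes at most 41.7 mm and 7.16 degrees, less where a joint would pass 70% of its speed; a pose out of reach is approached as far as the arm can. Shift and turn numbers lie between -1 and 1, and a call with a number outside is refused. A call with a gripper value outside its range is refused whole. "claw" is the closure, from 0 (fully open) to 1 (shut), set as the call begins (left out, the last holds). The fingers move at their own pace and stop on an object; "force" is the grip in N (left out, the last holds). Time passes only in rows, so rows that repeat a pose let the fingers close. It gives the time, the measured TCP pose, the force, the opening and the grip force at its end, in the units of the state.
- get_obs(): the state, without advancing time (a new reading comes with each control period).
- camera(name): name is "scene" or "side" or "wrist"; returns the picture (400x640x3 uint8, red, green, blue); there is no depth.
- get_calibration(name): a dict with "fx", "fy", "cx", "cy" (pixels), "rvec" (rotation vector, rad) and "tvec" (3), from world to camera coordinates, as OpenCV has them; the wrist camera has in their place "tool_from_camera" (4x4, takes a point from camera to tool coordinates, whose origin is the TCP and whose axes are the flange's). Camera axes: x right, y down, z forward; pixel columns grow to the right and rows downward; lengths in m; the calibration is good to about 2 mm. A picture is of the moment at which its call begins: read the wrist's pose just before it. get_calibration takes no time and is no camera call.
- job_done(): hands the job in; it is judged then, once.
The state is a dict: "time": time; "q": joint angles; "qd": joint speeds; "joint_efforts": joint torques, N m; "ee_pos": TCP position; "tcp_rot": TCP orientation; "wrist_force": force on the tool from outside, world axes, zero at the start; "torque": the same for the moment, N m; "opening": finger opening in m; "grasp_force": force on a finger pad.
Only numpy, scipy, OpenCV 4.12 (cv2) and the standard library are available. Lean on these libraries where they do the work, as an engineer would, in place of code of your own. Each camera call takes 0.05 s, during which the arm holds its last target. There are 200 camera calls.

## Task

Gently push the small plywood panel flat along the top of the saw block, with the fingertips and without gripping or lifting it, until the 40 mm end beyond its pencil line overhangs the block's far edge: the line lies right over that edge and square with it, ready for sawing. Leave the jar, glue bottle, tin and hammer as they are, and finish with the hand clear.

Things in the scene. Friction and masses are not known exactly. Their poses are not given: they have to be found in the camera images.
- block: fixed saw block of dark wood: a board 320 mm (x) by 340 mm (y), its flat top 60 mm above the table, on two runners. Origin at the centre of its underside, on the table; its x axis points to the far edge (away from the robot, turned up to 0.35 rad), y along that edge, z up
- block_edge (a point): middle of the far top edge of the block, at (160, 0, 60) mm in the block's frame, same axes as the block
- panel: loose panel of pale plywood, 140 mm (x) by 100 mm (y) by 8 mm thick, about 120 g, flat on the block, turned up to 0.3 rad from it, its far end 50 to 110 mm short of the far edge. Origin at the centre of its underside, 70 mm from either end; x points to the end with the pencil line, nearer the far edge; z up. It slides with dry friction and stays where left
- panel_line (a point): middle of the dark pencil line drawn across the panel's upper face, at (30, 0, 8) mm in the panel's frame: 40 mm from the panel's far end, parallel to it
- jar: small glass screw jar with a steel cap, 42 mm across, 55 mm high, standing on the block beside the panel; bystander. Origin at the centre of its underside
- glue: white glue bottle, 40 mm across, 95 mm high, standing on the block on the other side of the panel (jar and bottle may change sides); bystander. Origin at the centre of its underside
- tin: steel tin with a paper label, 80 mm across, 100 mm high, on the table to the left of the block; bystander. Origin at the centre of its underside
- hammer: hammer about 280 mm long lying on the table to the right of the block; bystander. Its x axis runs along the handle, to the head
Mind the look-alikes: they are no part of the job. There is more than one size of the panel; the one meant has the size given above.

How it is judged (in metres and radians):
On the way:
1. the fingers push the panel (contact force between the fingers and panel above 0.15 N), for 0.1 s.
At the end, for the whole second after the job is handed in: The panel lies flat and at rest on the block, its pencil line within 6 mm of being over the far edge (overhang 34 to 46 mm at its middle), square with the edge within 0.08 rad (4.6 degrees), not hanging over the block's sides; the jar, glue bottle, tin and hammer are within 20 mm of where they were (x of panel_line in the frame of block_edge between -0.006 and 0.006 m and angle between the x axis of panel and the x axis of block, either way round below 0.08 rad and y of panel in the frame of block_edge between -0.115 and 0.115 m and z of panel in the frame of block_edge between -0.004 and 0.004 m and angle between panel's own z axis and vertical below 0.05 rad and linear speed of panel below 0.01 m/s and distance of each of jar, glue, tin, hammer from where it was at the start of the episode below 0.02 m); the robot touches nothing.
It fails at once if the panel is lifted, tipped up or dropped off the block (z of panel in the frame of block_edge above 0.008 m or z of panel in the frame of block_edge below -0.008 m or angle between panel's own z axis and vertical above 0.15 rad).
It fails at once if the panel is shoved fast (over 0.5 m/s) (linear speed of panel above 0.5 m/s).
It fails at once if the jar, glue bottle, tin or hammer is moved by more than 20 mm or tipped over (distance of any of jar, glue, tin, hammer from where it was at the start of the episode above 0.02 m or angle between any of jar, glue, tin's own z axis and vertical above 0.3 rad).
It also fails if it takes over 42 s, if anything falls off the work surface, if the arm or the gripper's body presses on something with over 40 N, if the wrist force passes 120 N, or if a joint passes its speed limit or range.

## Working session

There is one attempt and no reset: what is moved stays moved. The work goes in short steps, Python scripts to look and compute and a tool call to move; the robot and the scene stay as the last step left them, time stands still between calls to the robot, and variables do not carry over. Pictures are saved under pics/ and viewed, at most 10 in all, crops included, and the job is handed in when it is done.

Besides the shell and the picture viewer there is one more tool, called after "Emit:" by a JSON object that holds its "op" and its "data". servo_tool: Moves the arm, as the interface text tells. Its arguments: {"type":"object","properties":{"moves":{"type":"array","items":{"type":"array","items":{"type":"number"}}},"claw":{"type":"number"},"force":{"type":"number"}},"required":["moves"]}

```bash
mkdir -p pics; ls; cat > h.py <<'E'
from workcell import *
import numpy as np, cv2
def ray(name,px):
    c=get_calibration(name);K=np.array([[c['fx'],0,c['cx']],[0,c['fy'],c['cy']],[0,0,1.]])
    px=np.atleast_2d(np.array(px,float))
    d=np.c_[px,np.ones(len(px))]@np.linalg.inv(K).T
    if 'rvec' in c:
        R=cv2.Rodrigues(np.array(c['rvec'],float))[0];t=np.array(c['tvec'],float).ravel()
        return -R.T@t, d@R
    from scipy.spatial.transform import Rotation as Ro
    o=get_obs();Rt=Ro.from_euler('xyz',o['tcp_rot'],degrees=True).as_matrix();T=np.array(c['tool_from_camera'])
    return np.array(o['ee_pos'])+Rt@T[:3,3], d@(Rt@T[:3,:3]).T
def onz(name,px,z):
    o,d=ray(name,px); return o+d*((z-o[2])/d[:,2])[:,None]
def save(name,f):
    im=camera(name); cv2.imwrite(f,im[:,:,::-1]); return im
E
python3 - <<'E'
from h import *
a=[save(n,f'pics/{n}0.png') for n in('scene','side','wrist')]
print(get_obs()['tcp_rot'])
cv2.imwrite('pics/sw0.png',cv2.resize(np.vstack([a[0],a[2]])[:,:,::-1],(480,600)))
E
```

```text
pics
[-1.79943713e+02  9.24162687e-04  8.99987656e+01]
```

View pics/scene0.png

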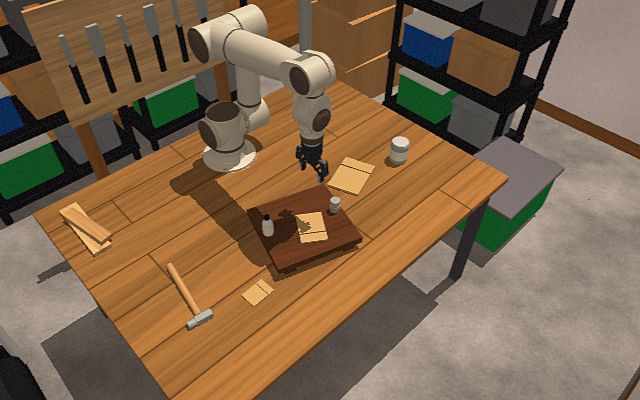

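View pics/wrist0.png

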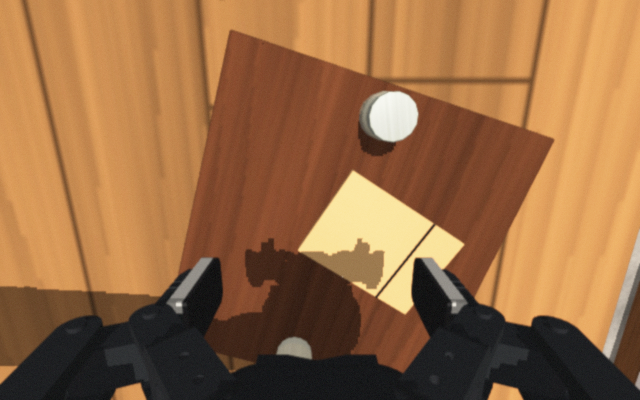

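The scene picture shows four pale candidates: the panel on the block at (311,227), a larger one on the table at (352,176), a smaller one on the table at (257,292), and offcuts at (85,228). By description I choose the one on the block. In the wrist picture its corners are at about (352,170), (464,243), (405,315) and (298,250), with the line from (433,224) to (377,296). The block's far corner is at (552,139), the jar at (390,117), and the glue at (293,347).

```bash
python3 - <<'E'
from h import *
im=cv2.imread('pics/wrist0.png');g=cv2.cvtColor(im,cv2.COLOR_BGR2GRAY)
def sub(p): return cv2.cornerSubPix(g,np.array(p,np.float32).reshape(-1,1,2),(4,4),(-1,-1),(3,50,.01)).reshape(-1,2)
P=sub([(352,170),(464,243),(405,315),(298,250)]);W=onz('wrist',P,.068)
print(P.round(1),W.round(4),[np.linalg.norm(W[i]-W[i-1]).round(4) for i in range(4)])
B=sub([(552,139),(232,31)]);V=onz('wrist',B,.06);print(B,V.round(4),np.linalg.norm(V[0]-V[1]))
d=(V[0]-V[1])[:2];print('block yaw',np.degrees(np.arctan2(d[1],d[0])))
for a,b in((1,0),(2,3)):
  e=W[a]-W[b];print('panel yaw',np.degrees(np.arctan2(e[1],e[0])))
# block far edge: brown->tabletop boundary per row
E=[]
for r in range(160,290,5):
  row=im[r,:,2].astype(float); k=470+np.argmax(np.diff(cv2.GaussianBlur(row[None],(5,1),0)[0])[470:570]); E.append((k+.5,r))
X=onz('wrist',E,.06);vx=cv2.fitLine(X[:,:2].astype(np.float32),cv2.DIST_HUBER,0,.001,.001).ravel()
print('edge',vx,np.degrees(np.arctan2(vx[1],vx[0])),E[::6])
print('jar top',onz('wrist',[(390,117)],.055+.06),'glue top',onz('wrist',[(293,347)],.155))
print('tin',onz('scene',[(400,140)],.1))
c=get_obs();print(c['ee_pos'],ray('wrist',[(0,0)])[0],ray('scene',[(0,0)])[0],ray('side',[(0,0)])[0])
s=cv2.imread('pics/scene0.png')[175:285,235:375];cv2.imwrite('pics/c.png',cv2.resize(s,None,fx=4,fy=4))
E
```

```text
[[352.4 169.6]
 [464.2 243.9]
 [404.7 314.1]
 [297.4 251.3]] [[ 0.5848  0.0169  0.068 ]
 [ 0.7018 -0.06    0.068 ]
 [ 0.6471 -0.1433  0.068 ]
 [ 0.5306 -0.0683  0.068 ]] [np.float64(0.1009), np.float64(0.14), np.float64(0.0996), np.float64(0.1385)]
[[554.20013  139.08585 ]
 [229.65785   29.208591]] [[0.7779 0.045  0.06  ]
 [0.4743 0.1397 0.06  ]] 0.3180279801262413
block yaw -17.317981348420087
panel yaw -33.32849142279629
panel yaw -32.776411214167794
edge [ 0.29692844  0.9548997   0.7554709  -0.02760916] 72.72678 [(np.float64(543.5), 160), (np.float64(528.5), 190), (np.float64(513.5), 220), (np.float64(503.5), 250), (np.float64(482.5), 280)]
jar top [[0.60736578 0.06659089 0.115     ]] glue top [[ 0.53133752 -0.1129898   0.155     ]]
tin [[0.53644338 0.53874437 0.1       ]]
[5.49840081e-01 6.07849582e-06 2.30757901e-01] [0.55062364 0.07197157 0.37350025] [ 1.51050315 -0.89376426  1.47168556] [0.17489471 1.09173044 1.09559362]
```

View pics/c.png

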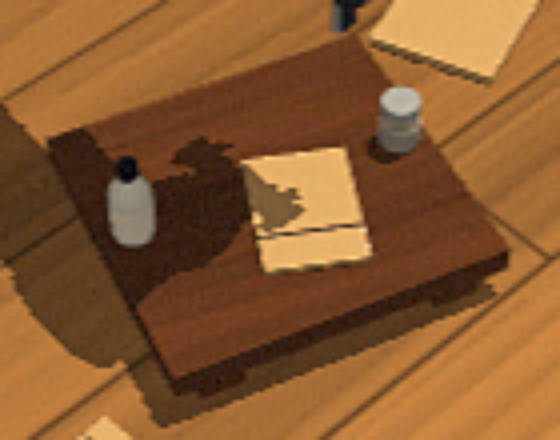

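View pics/side0.png

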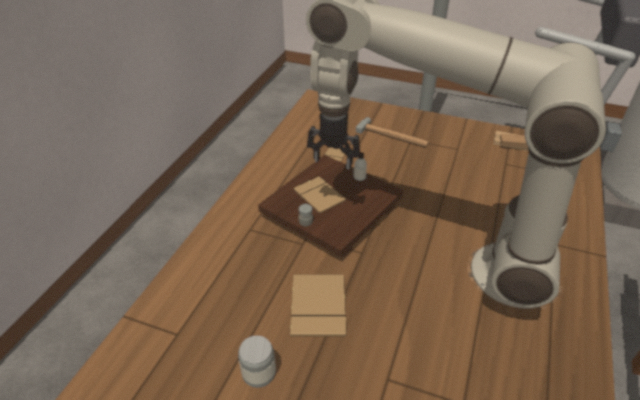

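The crop and side view confirm the choice: it is 140 x 100 mm, has the line toward the far edge, and lies on the block between jar and glue. The panel is at -33° and the block at -17.3°, so it needs about 92 mm of travel. I'll push its rear end with two spread fingertips set parallel to the edge.

Careful with the scale: shifts go in shares of 80 cm and turns go in shares of pi rad. That gives: -4.2 cm / 80 = -0.0525, -1.4 cm / 80 = -0.0175, -1.873 rad / 3.1416 = -0.5962.

Emit:
{"op": "servo_tool", "data": {"moves": [[-0.0525, -0.0175, 0, -0.5962], [-0.0525, -0.0175, 0, -0.5962], [-0.0525, -0.0175, 0, -0.5962], [-0.0525, -0.0175, 0, -0.5962], [-0.0525, -0.0175, 0, -0.5962], [-0.0525, -0.0175, 0, -0.5962], [-0.0525, -0.0175, 0, -0.5962], [-0.0525, -0.0175, 0, -0.5962], [-0.0525, -0.0175, 0, -0.5962], [-0.0525, -0.0175, 0, -0.5962], [-0.0525, -0.0175, 0, -0.5962], [-0.0525, -0.0175, 0, -0.5962], [-0.0525, -0.0175, 0, -0.5962], [-0.0525, -0.0175, 0, -0.5962], [-0.0525, -0.0175, 0, -0.5962], [-0.0525, -0.0175, 0, -0.5962], [-0.0525, -0.0175, 0, -0.5962], [-0.0525, -0.0175, 0, -0.5962]], "claw": 0.5, "force": 20}}

```text
time: 1.65
ee_pos: [0.4865, -0.107, 0.2311]
tcp_rot: [-177.9, 0.1, -13.5]
wrist_force: [-0.3, 1.4, 0.3]
opening: 0.0429
grasp_force: 0.0
```

```bash
python3 -c "
from h import *
o=get_obs();print(o['time'],o['q'],o['ee_pos'],o['tcp_rot'])"
```

```text
1.65 [-13.58782692  -2.04732472   2.86113493  95.00759599   2.06606743
 179.94417702] [ 0.48653173 -0.10702436  0.23107598] [-1.77933837e+02  9.71237695e-02 -1.35320402e+01]
```

To row units: 1.5 rad / 3.1416 = 0.4775.

Emit:
{"op": "servo_tool", "data": {"moves": [[0, 0, 0, 0.4775], [0, 0, 0, 0.4775], [0, 0, 0, 0.4775], [0, 0, 0, 0.4775], [0, 0, 0, 0.4775], [0, 0, 0, 0.4775], [0, 0, 0, 0.4775], [0, 0, 0, 0.4775], [0, 0, 0, 0.4775], [0, 0, 0, 0.4775], [0, 0, 0, 0.4775], [0, 0, 0, 0.4775], [0, 0, 0, 0.4775], [0, 0, 0, 0.4775]]}}

```text
time: 2.82
ee_pos: [0.4872, -0.1052, 0.2312]
tcp_rot: [-177.9, 0.1, 72.4]
wrist_force: [-0.4, 0.2, -0.3]
opening: 0.0424
grasp_force: 0.0
```

To row units: 9.1 cm / 80 = 0.1138, 2.1 cm / 80 = 0.0263, 1.576 rad / 3.1416 = 0.5017.

Emit:
{"op": "servo_tool", "data": {"moves": [[0.0263, 0.1138, 0, 0.5017], [0.0263, 0.1138, 0, 0.5017], [0.0263, 0.1138, 0, 0.5017], [0.0263, 0.1138, 0, 0.5017], [0.0263, 0.1138, 0, 0.5017], [0.0263, 0.1138, 0, 0.5017], [0.0263, 0.1138, 0, 0.5017], [0.0263, 0.1138, 0, 0.5017], [0.0263, 0.1138, 0, 0.5017], [0.0263, 0.1138, 0, 0.5017], [0.0263, 0.1138, 0, 0.5017], [0.0263, 0.1138, 0, 0.5017], [0.0263, 0.1138, 0, 0.5017], [0.0263, 0.1138, 0, 0.5017], [0.0263, 0.1138, 0, 0.5017]]}}

```text
time: 4.07
ee_pos: [0.508, -0.0144, 0.2313]
tcp_rot: [-177.9, 0.1, 162.6]
wrist_force: [0.4, -0.4, 0.6]
opening: 0.0427
grasp_force: 0.0
```

```bash
python3 -c "
from h import *
save('scene','pics/s1.png');im=save('wrist','pics/w1.png');o=get_obs();print(o['ee_pos'],o['tcp_rot'],o['q'])"
```

```text
[ 0.50809834 -0.01449304  0.23127786] [-1.77893375e+02  6.93679819e-02  1.62628719e+02] [-0.4924871  -0.20876189  4.69111726 95.4454135  -2.03597505 16.88976341]
```

View pics/w1.png

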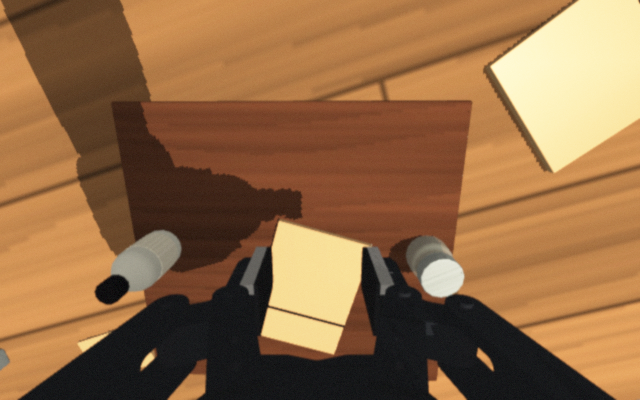

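Seen from above with the hand square to the block: the panel's rear corners are at (281,220) and (372,245), the fingers straddle columns 258–380, and the glue and jar are well outside. Descending behind the rear end.

To row units: -16.9 cm / 80 = -0.2113, -16.7 cm / 80 = -0.2088.

Emit:
{"op": "servo_tool", "data": {"moves": [[0, 0, -0.0375, 0], [0, 0, -0.075, 0], [0, 0, -0.1125, 0], [0, 0, -0.15, 0], [0, 0, -0.175, 0], [0, 0, -0.1938, 0], [0, 0, -0.2025, 0], [0, 0, -0.2063, 0], [0, 0, -0.2088, 0], [0, 0, -0.2113, 0], [0, 0, -0.2113, 0], [0, 0, -0.2113, 0]]}}

```text
time: 5.17
ee_pos: [0.5086, -0.0145, 0.0631]
tcp_rot: [-177.9, 0.1, 162.9]
wrist_force: [0.5, 0.6, -0.3]
opening: 0.0424
grasp_force: 0.0
```

```bash
python3 - <<'E'
from h import *
o=get_obs();print(o['ee_pos'],o['wrist_force'])
a=save('scene','pics/s2.png');b=save('side','pics/d2.png')
A=cv2.resize(a[150:260,240:370],(780,660))[:300*2];
cv2.imwrite('pics/m2.png',np.hstack([cv2.resize(a[150:250,260:360],(400,400),interpolation=2),cv2.resize(b[120:220,290:390],(400,400),interpolation=2)])[:,:,::-1])
E
```

```text
[ 0.50856846 -0.01453079  0.06310656] [ 0.46994925  0.59509563 -0.33062862]
```

View pics/m2.png

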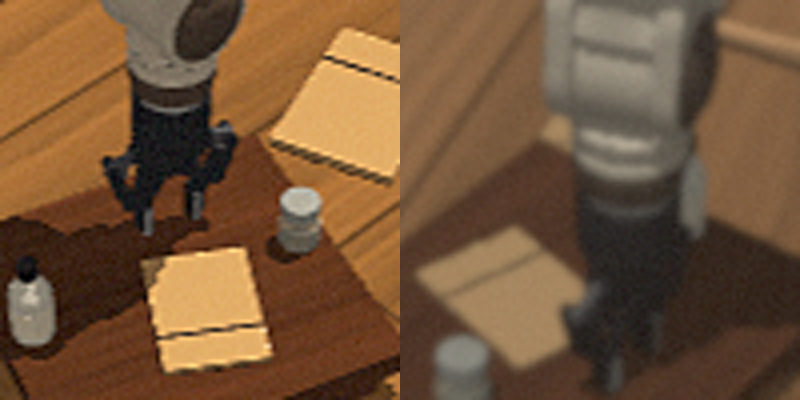

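The fingertips stand behind the panel's rear end, clear of the jar and glue. Lowering in small steps while watching the force.

To row units: -0.3 cm / 80 = -0.0038, -0.2 cm / 80 = -0.0025.

Emit:
{"op": "servo_tool", "data": {"moves": [[0, 0, -0.0013, 0], [0, 0, -0.0025, 0], [0, 0, -0.0038, 0], [0, 0, -0.0038, 0], [0, 0, -0.0038, 0]]}}

```text
time: 5.68
ee_pos: [0.5081, -0.0145, 0.0593]
tcp_rot: [-177.9, 0.1, 162.9]
wrist_force: [-0.6, 0.4, -0.1]
opening: 0.043
grasp_force: 0.0
```

To row units: -0.2 cm / 80 = -0.0025, -0.1 cm / 80 = -0.0013.

Emit:
{"op": "servo_tool", "data": {"moves": [[0, 0, -0.0013, 0], [0, 0, -0.0025, 0], [0, 0, -0.0025, 0], [0, 0, -0.0025, 0]]}}

```text
time: 6.02
ee_pos: [0.5082, -0.0145, 0.059]
tcp_rot: [-177.9, 0.1, 162.9]
wrist_force: [-5.7, -0.9, 14.3]
opening: 0.0428
grasp_force: 7.0
```

To row units: 6 cm / 80 = 0.075, 5.6 cm / 80 = 0.07.

Emit:
{"op": "servo_tool", "data": {"moves": [[0, 0, 0.0044, 0], [0, 0, 0.0044, 0], [0.0063, -0.0019, 0.0044, 0], [0.0125, -0.0038, 0.0044, 0], [0.0188, -0.0056, 0.0044, 0], [0.025, -0.0075, 0.0044, 0], [0.03, -0.0094, 0.0044, 0], [0.035, -0.0109, 0.0044, 0], [0.04, -0.0125, 0.0044, 0], [0.045, -0.014, 0.0044, 0], [0.05, -0.0156, 0.0044, 0], [0.055, -0.0171, 0.0044, 0], [0.06, -0.0188, 0.0044, 0], [0.065, -0.0203, 0.0044, 0], [0.07, -0.0218, 0.0044, 0], [0.075, -0.0234, 0.0044, 0], [0.075, -0.0234, 0.0044, 0]]}}

```text
time: 7.43
ee_pos: [0.5688, -0.0335, 0.0608]
tcp_rot: [-177.9, 0.1, 162.9]
wrist_force: [0.8, 0.2, -0.2]
opening: 0.0426
grasp_force: 0.0
```

```bash
python3 - <<'E'
from h import *
o=get_obs();print(o['ee_pos'],o['wrist_force'])
a=save('scene','pics/s3.png');b=save('side','pics/d3.png')
cv2.imwrite('pics/m3.png',np.hstack([cv2.resize(a[160:270,260:370],(400,400),interpolation=2),cv2.resize(b[130:240,260:370],(400,400),interpolation=2)])[:,:,::-1])
E
```

```text
[ 0.56882752 -0.03346856  0.06075006] [ 0.8426934   0.22962019 -0.18585002]
```

View pics/m3.png

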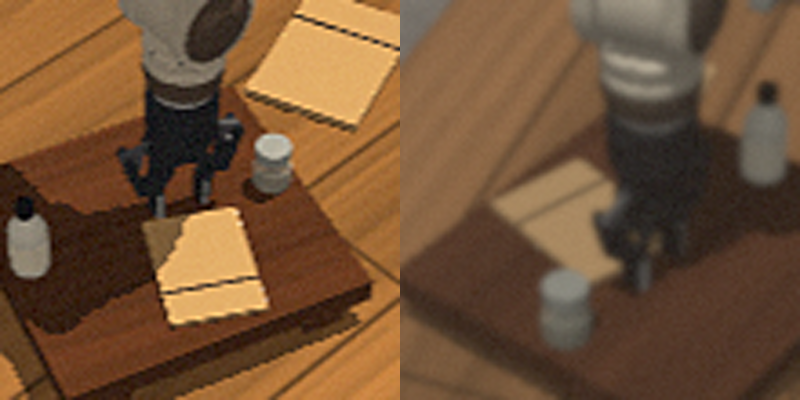

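The left finger is pushing the panel and it is turning square. The jar and glue are untouched, so I'll continue.

To row units: 5 cm / 80 = 0.0625, 4.7 cm / 80 = 0.0588.

Emit:
{"op": "servo_tool", "data": {"moves": [[0.005, -0.0015, 0, 0], [0.01, -0.0031, 0, 0], [0.015, -0.0046, 0, 0], [0.02, -0.0063, 0, 0], [0.025, -0.0078, 0, 0], [0.03, -0.0094, 0, 0], [0.035, -0.0109, 0, 0], [0.04, -0.0125, 0, 0], [0.045, -0.014, 0, 0], [0.05, -0.0156, 0, 0], [0.055, -0.0171, 0, 0], [0.0588, -0.0183, 0, 0], [0.0625, -0.0195, 0, 0], [0.0625, -0.0195, 0, 0]]}}

```text
time: 8.7
ee_pos: [0.6186, -0.049, 0.0607]
tcp_rot: [-177.9, 0.1, 162.9]
wrist_force: [-0.1, -0.8, -0.0]
opening: 0.0427
grasp_force: 0.0
```

To row units: 17 cm / 80 = 0.2125, 16 cm / 80 = 0.2.

Emit:
{"op": "servo_tool", "data": {"moves": [[-0.0063, 0.0019, 0, 0], [-0.0188, 0.0056, 0, 0], [-0.0375, 0.0113, 0.025, 0], [-0.0625, 0.0188, 0.0625, 0], [-0.0875, 0.0263, 0.1125, 0], [-0.1, 0.03, 0.1625, 0], [-0.1, 0.03, 0.2, 0], [-0.1, 0.03, 0.2125, 0], [-0.1, 0.03, 0.2125, 0], [-0.1, 0.03, 0.2125, 0]]}}

```text
time: 9.53
ee_pos: [0.5381, -0.0248, 0.2305]
tcp_rot: [-177.9, 0.1, 162.9]
wrist_force: [0.4, 0.0, -0.5]
opening: 0.0426
grasp_force: 0.0
```

```bash
python3 - <<'E'
from h import *
o=get_obs();print(o['ee_pos'],o['wrist_force'],o['time'])
a=save('scene','pics/s4.png');b=save('wrist','pics/w4.png')
cv2.imwrite('pics/m4.png',np.vstack([b,cv2.resize(a[170:290,220:412],(640,400),interpolation=2)])[:600,:,::-1])
E
```

```text
[ 0.53813069 -0.02478337  0.23045687] [ 0.37691465  0.0280303  -0.5489044 ] 9.5333
```

View pics/m4.png

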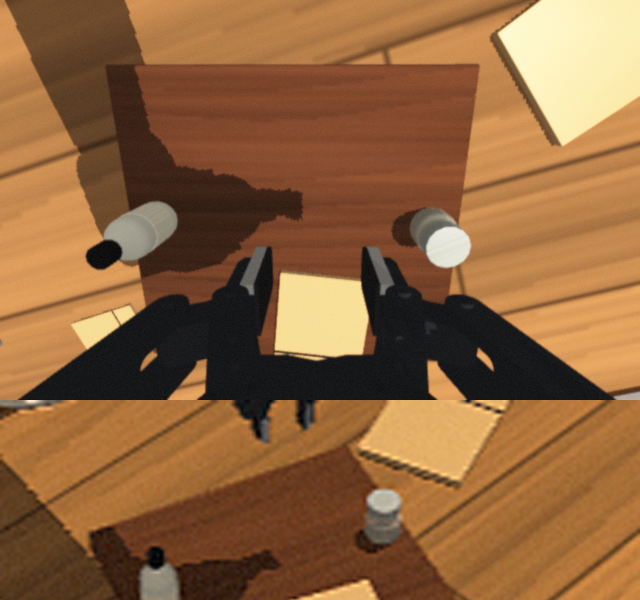

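```bash
cat > meas.py <<'E'
from h import *
import sys
def fit(X): 
    v=cv2.fitLine(X[:,:2].astype(np.float32),cv2.DIST_HUBER,0,.001,.001).ravel(); return v if v[1]>0 else np.r_[-v[:2],v[2:]]
def edgecols(im,cols,r0,r1,sgn):
    out=[]
    for c in cols:
        g=cv2.GaussianBlur(im[:,c].sum(1).astype(np.float32)[:,None],(1,5),0).ravel()
        d=np.diff(g)[r0:r1]*sgn;k=np.argmax(d)
        if 0<k<len(d)-1:
            den=d[k-1]-2*d[k]+d[k+1];k=k+(.5*(d[k-1]-d[k+1])/den if den else 0)
        out.append((c,r0+k+.5))
    return out
E
python3 - <<'E'
from meas import *
b=cv2.imread('pics/w4.png')
n=fit(onz('wrist',edgecols(b,range(180,460,6),50,85,-1),.06)); r=fit(onz('wrist',edgecols(b,range(288,360,3),262,292,1),.068))
print('near',n,'rear',r)
un=np.array([n[1],-n[0]]); d=(r[2:]-n[2:])@un
print('sep at',r[2:],d,'rel angle',np.degrees(np.arctan2(r[1],r[0])-np.arctan2(n[1],n[0])))
a=cv2.imread('pics/s4.png');m=cv2.resize(a[190:280,240:370],(780,540),interpolation=2);cv2.imwrite('pics/c4.png',m)
E
```

```text
near [ 0.29913384  0.9542112   0.41590506 -0.04361994] rear [ 0.38914156  0.921178    0.62713027 -0.06168664]
sep at [ 0.62713027 -0.06168664] 0.20695783 rel angle -5.4955087
```

View pics/c4.png

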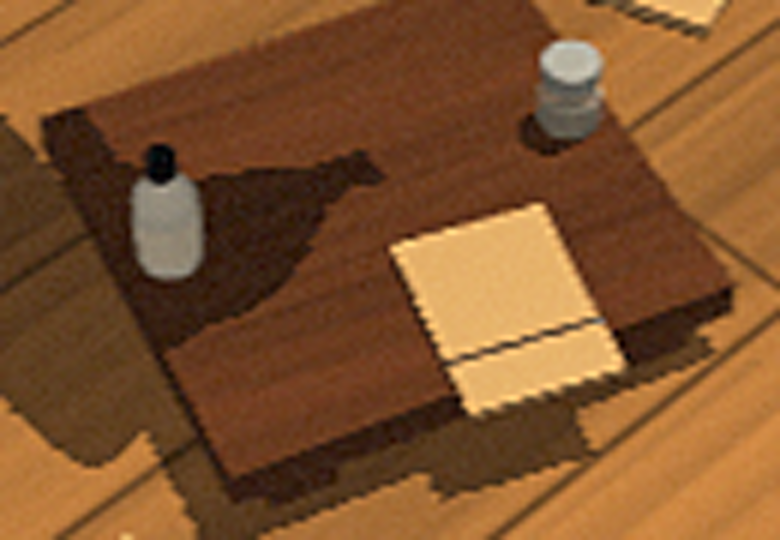

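The line now lies short of the edge. Measured from the wrist view, 13 mm of travel and 5.5° are still missing, so I'll shift the hand toward the right corner to get more turning.

```bash
python3 - <<'E'
from meas import *
g=cv2.imread('pics/w4.png',0)
P=cv2.cornerSubPix(g,np.array([[[281,272]],[[368,280]]],np.float32),(4,4),(-1,-1),(3,50,.01)).reshape(-1,2)
W=onz('wrist',P,.068);print(P,W,np.linalg.norm(W[0]-W[1]))
n=np.array([.4159,-.0436]);u=np.array([.9542,-.2991]);v=np.array([.2991,.9542])
N=onz('wrist',[(108,65),(478,65)],.06)[:,:2];print('near corners v',(N-n)@v)
print('corners u,v',(W[:,:2]-n)@u,(W[:,:2]-n)@v)
for t in([.6186,-.049],get_obs()['ee_pos'][:2]): print('tool u,v',(np.array(t)-n)@u,(np.array(t)-n)@v)
E
```

```text
[[280.2582 272.4698]
 [368.     280.    ]] [[ 0.61418346 -0.09365905  0.068     ]
 [ 0.64802208 -0.00760716  0.068     ]] 0.09246609618656174
near corners v [-0.14251554  0.19082782]
corners u,v [0.20417474 0.21072543] [0.01154024 0.10377208]
tool u,v 0.19503148000000003 0.05547489000000001
tool u,v 0.11050210224161026 0.05430959075135387
```

To row units: -17 cm / 80 = -0.2125, -16.5 cm / 80 = -0.2063.

Emit:
{"op": "servo_tool", "data": {"moves": [[0.0375, -0.0188, 0, 0], [0.0775, -0.0388, 0, 0], [0.0775, -0.0388, -0.0375, 0], [0.0775, -0.0388, -0.0813, 0], [0.0775, -0.0388, -0.125, 0], [0.0775, -0.0388, -0.1625, 0], [0.0775, -0.0388, -0.1938, 0], [0.0775, -0.0388, -0.2063, 0], [0.0775, -0.0388, -0.2125, 0], [0.0775, -0.0388, -0.2125, 0], [0.0825, -0.0403, -0.2125, 0], [0.0875, -0.0419, -0.2125, 0], [0.0925, -0.0434, -0.2125, 0], [0.0963, -0.0446, -0.2125, 0], [0.1, -0.0458, -0.2125, 0], [0.1038, -0.0469, -0.2125, 0], [0.1075, -0.0481, -0.2125, 0], [0.1075, -0.0481, -0.2125, 0], [0.1075, -0.0481, -0.2125, 0]]}}

```text
time: 11.22
ee_pos: [0.6243, -0.0634, 0.0607]
tcp_rot: [-177.9, 0.1, 162.9]
wrist_force: [0.1, 0.2, 0.2]
opening: 0.043
grasp_force: 0.0
```

To row units: 17 cm / 80 = 0.2125, 16 cm / 80 = 0.2.

Emit:
{"op": "servo_tool", "data": {"moves": [[-0.0063, 0.0019, 0, 0], [-0.0188, 0.0056, 0, 0], [-0.0375, 0.0125, 0.025, 0], [-0.0688, 0.025, 0.0625, 0], [-0.1, 0.0375, 0.1125, 0], [-0.125, 0.0438, 0.1625, 0], [-0.1325, 0.0475, 0.2, 0], [-0.1325, 0.0475, 0.2125, 0], [-0.1325, 0.0475, 0.2125, 0], [-0.1325, 0.0475, 0.2125, 0]]}}

```text
time: 12.05
ee_pos: [0.5182, -0.0252, 0.2313]
tcp_rot: [-177.9, 0.2, 162.9]
wrist_force: [0.7, 0.6, -0.9]
opening: 0.0428
grasp_force: 0.0
```

```bash
cat >> meas.py <<'E'
def go(k):
    o=get_obs();b=save('wrist',f'pics/w{k}.png')[:,:,::-1];print(o['ee_pos'],o['time'])
    R=np.argmax((b[235:395,320].astype(int).sum(1)>380)) +235
    np_=edgecols(b,range(180,460,6),30,110,-1)
    n=fit(onz('wrist',np_,.06)); r=fit(onz('wrist',edgecols(b,range(292,352,3),R-14,R+14,1),.068))
    un=np.array([n[1],-n[0]]);print('rear row',R,'near row',np_[20],'sep',(r[2:]-n[2:])@un,'rel angle',np.degrees(np.arctan2(r[1],r[0])-np.arctan2(n[1],n[0])),n,r)
E
python3 -c "
from meas import *
go(5)"
```

```text
[ 0.51822964 -0.02522444  0.23125994] 12.05
rear row 298 near row (300, np.float64(84.76271185278893)) sep 0.21589148 rel angle -2.0247822 [0.2976283  0.9546818  0.43960762 0.03397347] [ 0.3311731   0.94357     0.6334121  -0.06974597]
```

Down to about 4 mm and 2°. I'll move the hand forward at height to see the line against the far edge directly.

Emit:
{"op": "servo_tool", "data": {"moves": [[0.05, -0.015, 0.0125, 0], [0.1, -0.03, 0.0125, 0], [0.15, -0.045, 0.0125, 0], [0.175, -0.0525, 0.0125, 0], [0.175, -0.0525, 0.0125, 0], [0.175, -0.0525, 0.0125, 0]]}}

```text
time: 12.6
ee_pos: [0.6584, -0.0677, 0.2368]
tcp_rot: [-177.8, -0.2, 162.8]
wrist_force: [-0.1, -0.1, -0.3]
opening: 0.0427
grasp_force: 0.0
```

```bash
python3 -c "
from h import *
o=get_obs();save('wrist','pics/w6.png');print(o['ee_pos'],o['tcp_rot'])"
```

```text
[ 0.65842074 -0.06773697  0.23681282] [-177.82763889   -0.24374163  162.83152607]
```

View pics/w6.png

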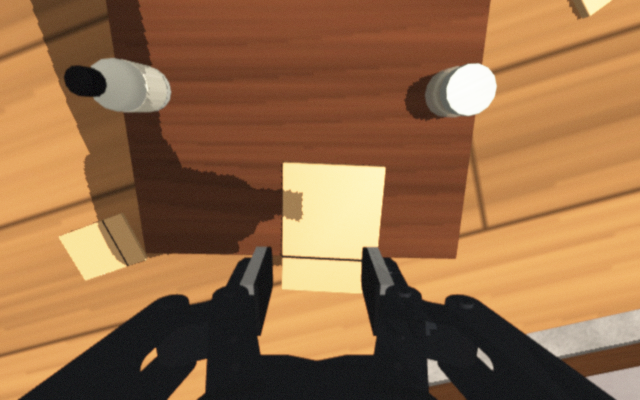

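This shows the line (row ~257, columns 285–360) beside the block's far edge (row 254 at the left, 258 at the right).

```bash
cat >> meas.py <<'E'
def far(f):
    b=cv2.imread(f)
    e=edgecols(b,list(range(160,230,5))+list(range(400,450,5)),245,270,1)
    L=[]
    for c in range(290,355,4):
        col=b[245:275,c].astype(float).sum(1); w=np.clip(np.median(col)-60-col,0,None); L.append((c,245+(w*np.arange(30)).sum()/w.sum()))
    l=fit(onz('wrist',L,.068)); n=fit(onz('wrist',e,.06)); un=np.array([n[1],-n[0]])
    lr=fit(onz('wrist',edgecols(b,range(305,375,4),150,180,1),.068)); le=fit(onz('wrist',edgecols(b,range(290,355,4),280,300,-1),.068))
    a=lambda q:np.degrees(np.arctan2(q[1],q[0]))
    print('line',(l[2:]-n[2:])@un,'rear',(lr[2:]-n[2:])@un,'end',(le[2:]-n[2:])@un,'angles',a(l)-a(n),a(lr)-a(n),a(le)-a(n),a(n)); print(e[::6],L[::5])
E
python3 -c "
from meas import *
far('pics/w6.png')"
```

```text
line -0.0011778157 rear -0.101784796 end 0.03856221 angles -2.1228104 -1.9610062 -2.2821655 72.64845
[(160, np.float64(254.26652452349663)), (190, np.float64(253.3327974230051)), (220, np.float64(254.075268805027)), (420, np.float64(257.8680555522442))] [(290, np.float64(256.30135135135134)), (310, np.float64(257.4164619164619)), (330, np.float64(258.55332496863235)), (350, np.float64(259.5248407643312))]
```

```bash
python3 -c "
from h import *
print(job_done())"
```

```text
the job is handed in; nothing more can be done
None
```

I handed the job in, with no verdict returned: by my last measurements the pencil line is 1–4 mm short of the block's far edge and 2° off square, both within tolerance, and the hand is clear; in the last pictures the jar and glue looked undisturbed, and the arm never went near the tin or hammer.

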